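# Find the scaled-up air stone

### The arm

A 6-joint arm with a two-finger parallel gripper is mounted at the origin on the work surface. World frame = base frame: x ahead of the robot, y to its left, z up, the work surface at z = 0. Lengths are in mm, angles in rad, forces in N, time in s.
With the tool pointing down it reaches from about 300 to 850 mm from the base axis. Payload 4.2 kg.
Tool frame: the origin (TCP) lies on the centre line of the jaws, within the pads' length; the fingertips stand 17 mm ahead of it and the grasp point (between the pads) lies 2 mm behind it; z points along the fingers, y is the direction in which the jaws open and shut (so a half turn about z gives the same grasp; the last joint's range is limited). The gripper opens to 91 mm and grips with 3 to 60 N. Pads are 32 mm wide; open, the fingers measure 118 mm over their backs; the gripper's body (76 mm by 178 mm) begins 60 mm behind the grasp point.
Start: joints at [-1.266, 0.32, 1.565, -0, 1.257, -0.02], TCP at [183.497, -544.95, 230.976] pointing down, gripper open.
Joint ranges: [-3.11, 3.11], [-0.84, 2.01], [0.21, 2.61], [-1.34, 4.49], [0.05, 2.63], [-2.56, 2.56]. Speed limits (rad/s): [2.57, 2.57, 3.14, 3.14, 3.14, 3.14].

### API

Orientations are given as a rotation vector (axis times angle).
In Python, from rig import bot, get_image, calibration, job_done, sensors gives the robot as it stands. The module is installed in compiled form; this text tells all that it offers. Calls block until the motion is done:
- bot.move_to(position, orientation): joint-space move of the TCP to a pose.
- bot.move_straight(position, orientation=None, v=150, contact_N=None): straight line of the TCP; orientation=None keeps the orientation; v is the mean speed in mm/s. With contact_N (N) it stops when the force on the tool has changed by that much, and returns True; else False.
- bot.move_j(angles): joint-space move.
- bot.ungrasp() and bot.gripper_close(grip_force=None): open the fingers fully, or close them until they stop; grip_force is the grip in N (None keeps the last).
- bot.wait(seconds).
- bot.inverse_kinematics(position, orientation): joint angles nearest the present ones, or None.
- get_image(name): name is "scene" or "side" or "wrist"; returns the picture (400x640x3 uint8, red, green, blue); there is no depth.
- calibration(name): a dict with "mtx" (3x3 intrinsics, pixels), "k1" (the pictures are not rectified: a ray, as slopes to the right and down, at radius r is drawn at 1 + k1 r^2 times it, then the intrinsics apply), "rvec" (rotation vector, rad) and "tvec" (3), from world to camera coordinates, as OpenCV has them. Camera axes: x right, y down, z forward; pixel columns grow to the right and rows downward; lengths in mm; the calibration is good to about 2 mm. A picture is of the moment at which its call begins: read the wrist's pose just before it. calibration takes no time and is no camera call; for the wrist camera it gives the pose at the moment of the call.
A pose or a line that the arm cannot do raises bot.PlanningError and nothing moves.
- job_done(): hands the job in, once; it reports no verdict.
Readings, each from a call of its own:
- sensors.read_clock(): time.
- sensors.read_qpos(): joint angles.
- sensors.read_qd(): joint speeds.
- sensors.read_joint_efforts(): joint torques, N m.
- sensors.read_position(): TCP position.
- sensors.read_orientation(): TCP orientation.
- sensors.read_ft_force(): force on the tool from outside, world axes, zero at the start.
- sensors.read_ft_torque(): the same for the moment, N m.
- sensors.read_width(): finger opening in mm.
Only numpy, scipy, OpenCV 4.12 (cv2) and the standard library are available. Lean on these libraries where they do the work, as an engineer would, in place of code of your own. Each camera call takes 0.05 s, during which the arm holds its last target.

### The job

Three air stones stand in the white tray. First put the broken, short one in the black scrap bin; then feel which of the two whole ones is heavier, being clogged with scale: lift the one on the robot's left straight up clear of its pocket, set it back, then lift the other. Finish holding the heavier one upright and still in the gripper, about 10 cm above the middle of the round soaking dish, without setting it down or letting go; leave the lighter one standing fully home in its pocket, and do not disturb the jar, the pot and the carton.

Things in the scene. Friction and masses are not known exactly. Their poses are not given: they have to be found in the camera images.
- stone_a: A whole air stone: upright grey mineral cylinder 44 mm in diameter and 70 mm tall, with a thin hose nipple (8 mm wide, to 86 mm above the underside) in the middle of its top; 0.13 to 0.34 kg. It stands at the start in one of the tray's three pockets. Outwardly identical to the other whole stone; one of the two, sometimes this and sometimes the other, is heavier by at least 80 g. Origin: centre of its underside; z points up to the nipple.
- stone_b: A whole air stone: upright grey mineral cylinder 44 mm in diameter and 70 mm tall, with a thin hose nipple (8 mm wide, to 86 mm above the underside) in the middle of its top; 0.13 to 0.34 kg. It stands at the start in one of the tray's three pockets. Outwardly identical to the other whole stone; one of the two, sometimes this and sometimes the other, is heavier by at least 80 g. Origin: centre of its underside; z points up to the nipple.
- broken_stone: The broken air stone: same grey material and 44 mm diameter, but snapped off short: round up to 36 mm, with a low ragged lump in the middle of its top up to about 43 mm, and no nipple; 90 g. It stands in one of the tray's three pockets. Origin: centre of its underside; z points up to the broken face.
- tray: Fixed white tray slab, 92 x 275 x 16 mm (x, y, z), with a row of three round pockets along its y axis, 90 mm apart, each 49 mm in diameter and 10 mm deep with a flat floor; which stone stands in which pocket varies. Left is the robot's left, towards world +y, the tray's +y end. Origin: centre of its underside, on the work surface; z up.
- pocket_1 (a point): Centre of the floor of the tray's first (-y end) pocket, 6 mm above the work surface (10 mm below the tray's upper face); z points up.
- pocket_2 (a point): Centre of the floor of the tray's middle pocket, 6 mm above the work surface (10 mm below the tray's upper face); z points up.
- pocket_3 (a point): Centre of the floor of the tray's third (+y end) pocket, 6 mm above the work surface (10 mm below the tray's upper face); z points up.
- scrap_bin: Fixed open black bin, 125 x 125 x 65 mm outside, walls and floor 4 mm thick, empty. To the left or the right of the tray. Origin: centre of its underside, on the work surface; x and y along its sides; z up.
- dish: Fixed round terracotta soaking dish, empty, 128 mm across the rim, 18 mm high, floor 5 mm thick. On the other side of the tray from the bin. Origin: centre of its underside, on the work surface; z up.
- jar: Bystander: amber jar with a black cap, 56 mm in diameter, 75 mm tall, loose, beyond the tray. Origin: centre of its underside.
- pot: Bystander: small empty terracotta pot, 72 mm across, 65 mm tall, loose, beyond the tray. Origin: centre of its underside.
- kit_box: Bystander: closed cardboard carton, 50 x 100 x 32 mm, loose, beyond the tray. Origin: centre of its underside.
Not all that is in view belongs to the job. Leave any green or red look-alike of the broken_stone alone. What is shaped like the scrap_bin but red is not meant.

How it is judged:
By the outcome, as a careful person would: the job done as asked, in the order asked, and still so for the second after the job is handed in, while the arm keeps its last pose, push and grip.
It also fails if it takes over 72 s, if anything falls off the work surface, if the arm or the gripper's body presses on something with over 40 N, if the wrist force passes 120 N, or if a joint passes its speed limit or range.

## Working session

There is one attempt and no reset: what is moved stays moved. The work goes in short steps, each a Python script; the robot and the scene stay as the last script left them, time stands still between calls to the robot, and variables do not carry over. Pictures are saved under pics/ and viewed, and the job is handed in when it is done.

```bash
mkdir -p pics; ls
python3 - <<'E'
from rig import bot,get_image,calibration,sensors
import cv2
for n in("scene","side","wrist"):
    cv2.imwrite(f"pics/{n}0.png",get_image(n)[:,:,::-1]);c=calibration(n);print(n,c)
print(sensors.read_clock(),sensors.read_orientation(),sensors.read_width())
E
```

```text
pics
scene {'mtx': array([[474.33312881,   0.        , 322.5130971 ],
       [  0.        , 474.33312881, 204.70060077],
       [  0.        ,   0.        ,   1.        ]]), 'k1': -0.1463895643571524, 'rvec': array([ 2.20807049,  0.63774453, -0.27312248]), 'tvec': array([-465.91118081, -176.59251883, 1315.36128061])}
side {'mtx': array([[422.97518145,   0.        , 324.56697988],
       [  0.        , 422.97518145, 202.49175981],
       [  0.        ,   0.        ,   1.        ]]), 'k1': 0.028015722789049773, 'rvec': array([ 0.62187994, -2.7502063 ,  0.98135674]), 'tvec': array([489.62733647, 211.34818593, 819.17655907])}
wrist {'mtx': array([[347.72850721,   0.        , 322.03351037],
       [  0.        , 347.72850721, 201.84519652],
       [  0.        ,   0.        ,   1.        ]]), 'k1': -0.03810526345487855, 'rvec': array([-2.36546391,  1.70131819,  0.23364232]), 'tvec': array([-574.98766103,  -30.08189107,  391.38777624])}
0.15 [-3.09891390e+00 -5.07705197e-01  3.30660900e-04] 91.13060081441635
```

View pics/scene0.png

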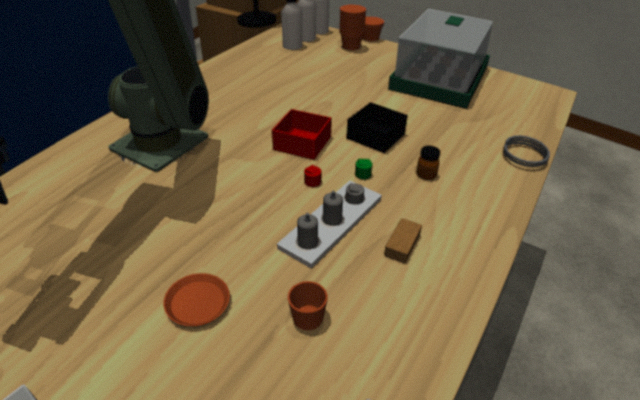

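View pics/side0.png

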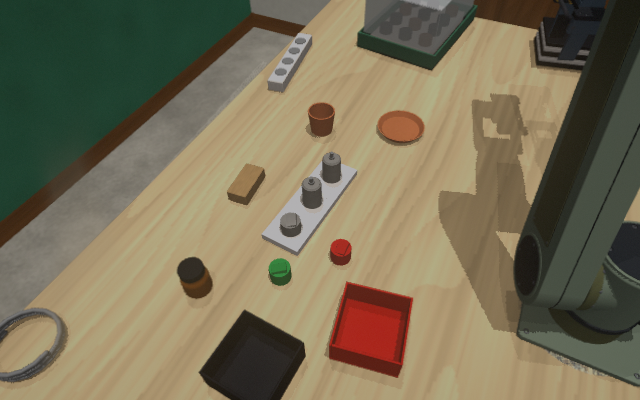

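View pics/wrist0.png

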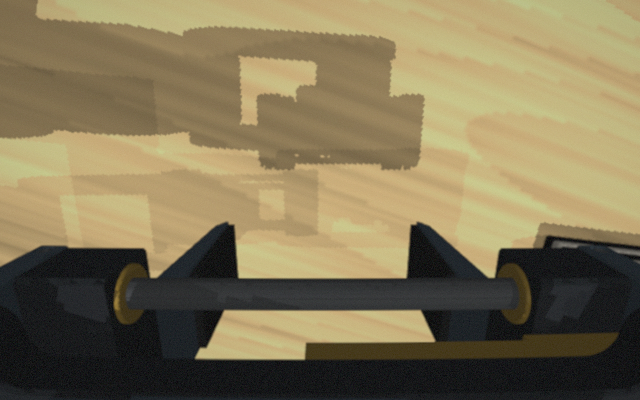

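The scene view shows the tray from about (280,245) to (380,195). Two whole stones stand at (308,232) and (333,208), and the broken one is at (355,193). The black bin is at (377,127) and the dish at (197,300). Next I'll enlarge the crops to get exact pixels.

```bash
cat > h.py <<'E'
import numpy as np,cv2
from rig import bot,get_image,calibration,sensors,job_done
def ray(n,uv,c=None):
    c=c or calibration(n);K=c['mtx'];d=np.array([c['k1'],0,0,0,0.])
    p=cv2.undistortPointsIter(np.array([[uv]],float),K,d,None,None,(3,50,1e-10))[0,0]
    R=cv2.Rodrigues(c['rvec'])[0]
    return -R.T@c['tvec'],R.T@np.array([p[0],p[1],1])
def px(n,uv,z,c=None):
    o,d=ray(n,uv,c);return o+d*(z-o[2])/d[2]
def proj(n,P,c=None):
    c=c or calibration(n);return cv2.projectPoints(np.array(P,float).reshape(-1,3),c['rvec'],c['tvec'],c['mtx'],np.array([c['k1'],0,0,0,0.]))[0][:,0]
def crop(img,x0,y0,x1,y1,s,fn):
    a=cv2.resize(img[y0:y1,x0:x1,::-1],None,fx=s,fy=s,interpolation=cv2.INTER_CUBIC)
    for x in range((x0+9)//10*10,x1,10):
        cv2.line(a,((x-x0)*s,0),((x-x0)*s,5 if x%50 else 14),(255,255,0),1)
        if x%20==0: cv2.putText(a,str(x),((x-x0)*s,24),0,.35,(255,0,255),1)
    for y in range((y0+9)//10*10,y1,10):
        cv2.line(a,(0,(y-y0)*s),(5,(y-y0)*s),(255,255,0),1)
        if y%20==0: cv2.putText(a,str(y),(8,(y-y0)*s+4),0,.35,(255,0,255),1)
    cv2.imwrite(fn,a)
E
python3 - <<'E'
import cv2
from h import crop
a=cv2.imread('pics/scene0.png')[:,:,::-1];b=cv2.imread('pics/side0.png')[:,:,::-1]
crop(a,270,160,400,270,6,'pics/s1.png')
crop(b,250,140,370,260,5,'pics/d1.png')
crop(b,190,270,430,400,3,'pics/d2.png')
crop(a,150,90,450,340,2,'pics/s2.png')
E
```

```text
(no output)
```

View pics/s1.png

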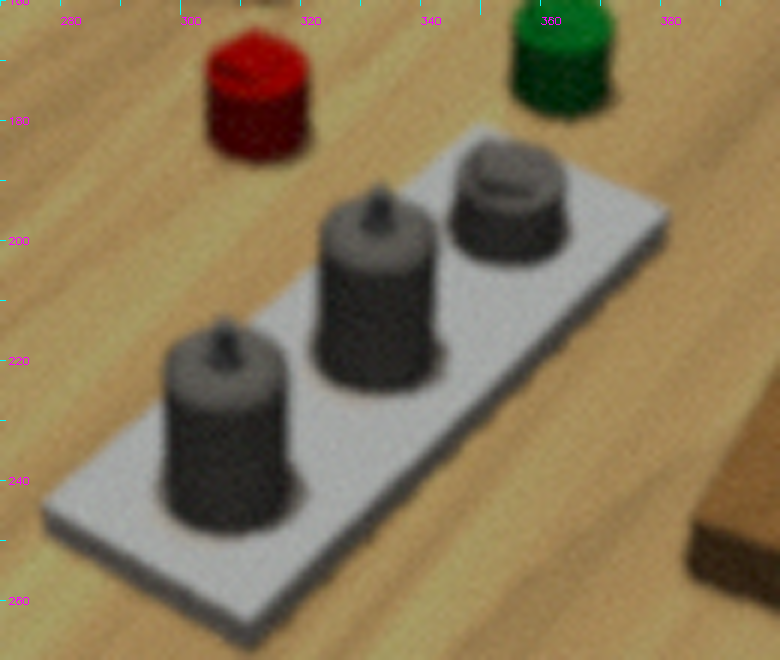

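View pics/d1.png

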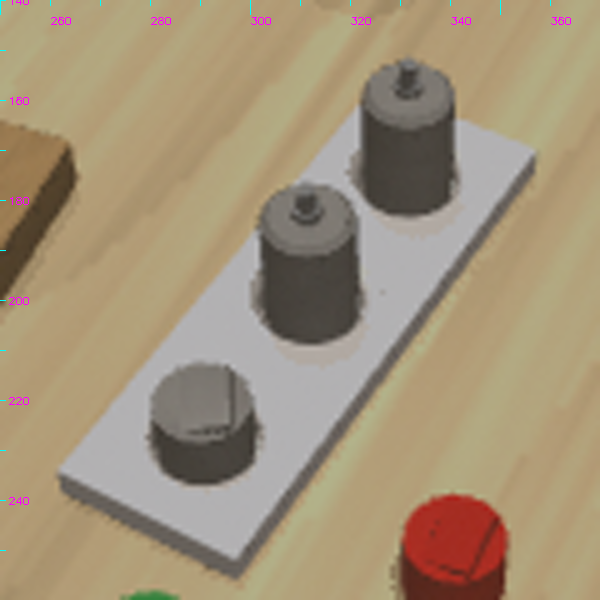

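View pics/d2.png

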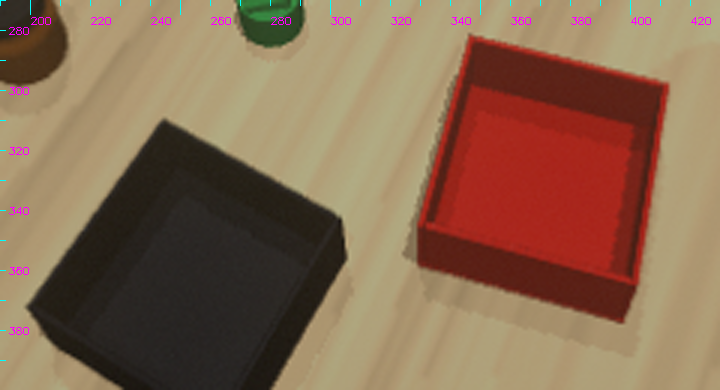

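View pics/s2.png

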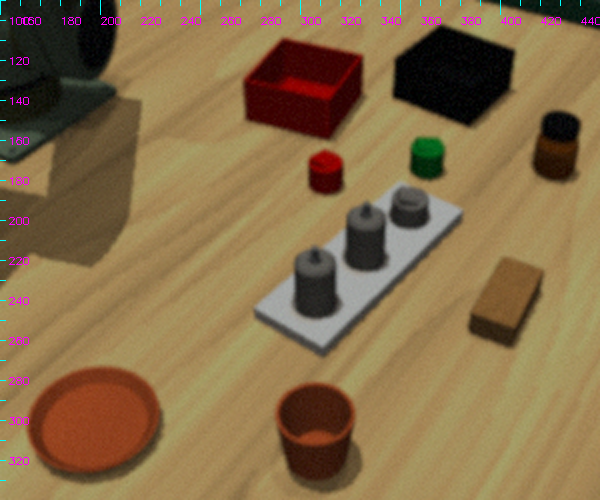

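Run:
```python
from h import *
np.set_printoptions(precision=1,suppress=True)
def both(name,L,z):
    for n,uvs in L.items():
        print(name,n,*[px(n,u,z)[:2] for u in uvs])
both('tray',{'scene':[(277,244.7),(311.7,263.7),(381.3,194.5),(350,180.3)],'side':[(262,234.4),(297.4,252.4),(357.2,170.4)]},16)
both('nip',{'scene':[(307.3,213.5),(333,191.5)],'side':[(331.5,152.5),(311.2,179.5)]},92)
both('bin',{'scene':[(370,103),(407,115),(347.5,121.5)],'side':[(244.3,310),(304,342.3),(199.3,372.3)]},65)
both('dish',{'scene':[(197.5,299)],'side':[(401,126)]},18)
both('dishfloor',{'scene':[(164,300),(231,300),(202,273),(195,327)]},18)
both('jar',{'scene':[(430,153)],'side':[(190,268)]},75)
both('box',{'scene':[(405,220),(421,227),(385,247)],'side':[(229,195)]},32)
both('red',{'scene':[(311,168),(361.5,162)]},43)
both('redbin',{'scene':[(292,109),(331,118),(273,132)],'side':[(346,282),(412,298),(330,345)]},65)
both('pot',{'scene':[(308,294)]},65)
```

```text
tray scene [ 531.3 -154.4] [ 621.9 -160. ] [642.1 114.5] [552.4 121.8]
tray side [639.4 113.6] [548.1 121.5] [ 526.8 -151.8]
nip scene [ 578.  -108.1] [585.5 -19.5]
nip side [ 577.6 -110.2] [581.9 -15.3]
bin scene [450.8 417. ] [569.5 414.1] [447.6 289.7]
bin side [559.6 295.6] [436.4 301.8] [567.  417.8]
dish scene [ 490.3 -354.6]
dish side [ 483.6 -352.1]
dishfloor scene [ 438.3 -392.3] [ 545.1 -321.2] [ 453.3 -301.2] [ 529.9 -404.5]
jar scene [699.4 258. ]
jar side [694.3 270.7]
box scene [733.   45.6] [771.9  43.9] [732.2 -52.4]
box side [757.2  60. ]
red scene [464.   81.6] [555.9 171.3]
redbin scene [282.1 263.5] [400.4 280.9] [309.7 136.2]
redbin side [418.2 166.7] [297.1 144.9] [394.7 287. ]
pot scene [ 679.6 -261.4]
```

```bash
cat >> h.py <<'E'
from scipy.spatial.transform import Rotation as Ro
def ori(a): return (Ro.from_euler('z',a,degrees=True)*Ro.from_euler('x',180,degrees=True)).as_rotvec()
E
python3 - <<'E'
from h import *
for p,a in [((591.6,70,200),85.7),((578,-109,200),85.7),((505,356,40),85.7+45),((505,356,40),85.7-45),((487,-353,150),55)]:
    print(p,a,bot.inverse_kinematics(p,ori(a)))
bot.move_to((585,40,300),ori(85.7))
c=calibration('wrist');im=get_image('wrist')
cv2.imwrite('pics/w1.png',im[:,:,::-1])
np.savez('w1.npz',**c)
print(sensors.read_clock(),sensors.read_position())
E
```

```text
(591.6, 70, 200) 85.7 [ 9.84702480e-02  3.72360750e-01  1.56473624e+00 -4.44089210e-16
  1.20449566e+00  1.73519406e-01]
(578, -109, 200) 85.7 [-2.05945157e-01  3.60755254e-01  1.58282383e+00 -4.44089210e-16
  1.19801357e+00 -1.30895999e-01]
(505, 356, 40) 130.7 [ 5.95427262e-01  5.55129653e-01  1.70467632e+00 -4.44089210e-16
  8.81786678e-01 -1.14921744e-01]
(505, 356, 40) 40.7 [0.59542726 0.55512965 1.70467632 0.         0.88178668 1.45587458]
(487, -353, 150) 55 [-6.46327915e-01  4.20128001e-01  1.62247864e+00 -4.44089210e-16
  1.09898601e+00 -3.54626771e-02]
2.725 [585.02538564  39.12409399 299.92624293]
```

View pics/w1.png

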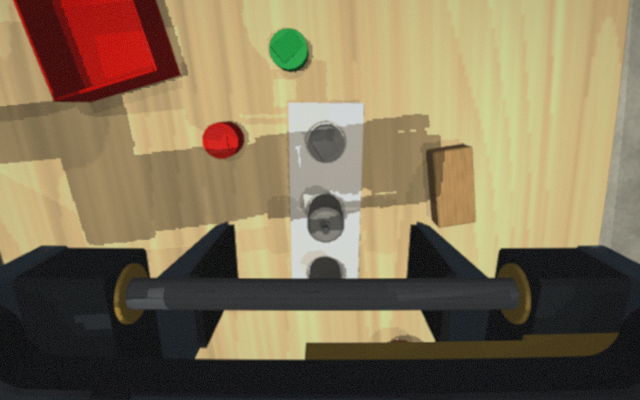

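The wrist view confirms the pieces. Grey and short at (325,141) in the tray's +y pocket is the broken stone. The red (222,139) and green (288,48) look-alikes stand outside the tray. I'll enlarge it to confirm.

Run:
```python
from h import *
crop(cv2.imread('pics/w1.png')[:,:,::-1],270,90,390,250,5,'pics/w1c.png')
```

```text
(no output)
```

View pics/w1c.png

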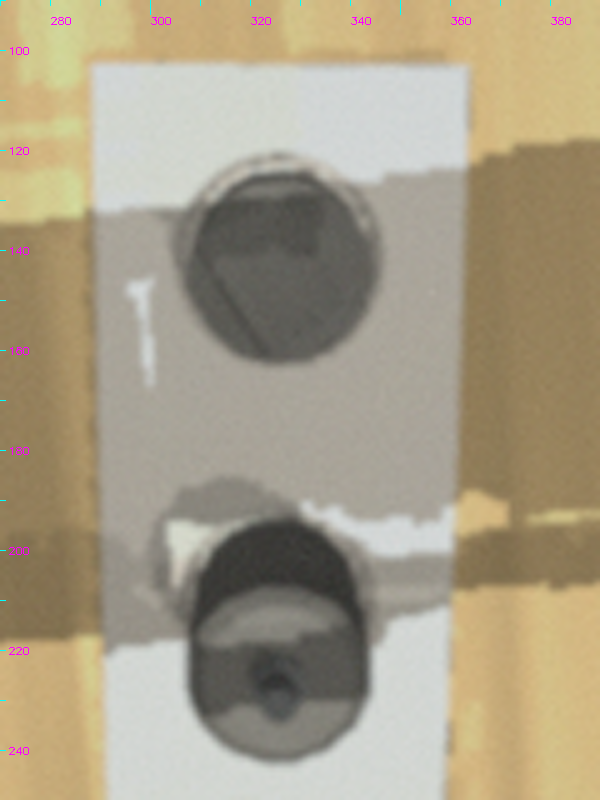

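Run:
```python
from h import *
np.set_printoptions(precision=1,suppress=True)
c=dict(np.load('w1.npz'));c['k1']=float(c['k1'])
for n,u,z in [('c',(287,102.6),16),('c',(362.2,102.6),16),('l',(291,250),16),('r',(358.5,250),16),('nip',(323.5,227.5),92),('topc',(324,224.5),76),('brkL',(306,140),42),('brkR',(343,140),42),('brkT',(325,126),42),('brkB',(325,162.5),42),('pocT',(325,120.5),16),('pocL',(303,139),16),('pocR',(345,139),16)]:
    print(n,px('wrist',u,z,c)[:2])
```

```text
c [548.3 120.3]
c [639.4 113.3]
l [533.7 -72.2]
r [625.2 -79.3]
nip [582.  -16.1]
topc [582.5 -18.2]
brkL [568.7  76. ]
brkR [611.9  72.6]
brkT [592.1  90.3]
brkB [588.9  47.7]
pocT [592.7  95.5]
pocL [563.7  75.1]
pocR [615.8  71.1]
```

Run:
```python
from h import *
np.set_printoptions(precision=2,suppress=True)
A=85.7
bot.move_to((590.2,70,130),ori(A))
print(bot.move_straight((590.2,70,38),v=120,contact_N=8), sensors.read_position())
bot.gripper_close(15);print('w',sensors.read_width(),sensors.read_ft_force())
bot.move_straight((590.2,70,150),v=150)
bot.wait(.2);print('w',sensors.read_width(),sensors.read_ft_force())
bot.move_to((500,345,190),ori(130.7))
c=calibration('wrist');im=get_image('wrist')
cv2.imwrite('pics/w2.png',im[:,:,::-1]);np.savez('w2.npz',**c)
cv2.imwrite('pics/sd2.png',get_image('side')[:,:,::-1])
print(sensors.read_clock())
```

```text
False [591.05  70.03  38.98]
w 43.54223038019784 [ 0.22  0.04 -0.94]
w 43.110886355272264 [-0.57  0.27 -1.46]
7.475
```

View pics/w2.png

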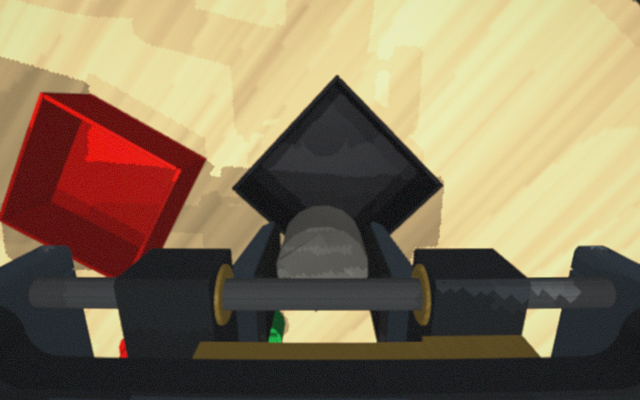

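View pics/sd2.png

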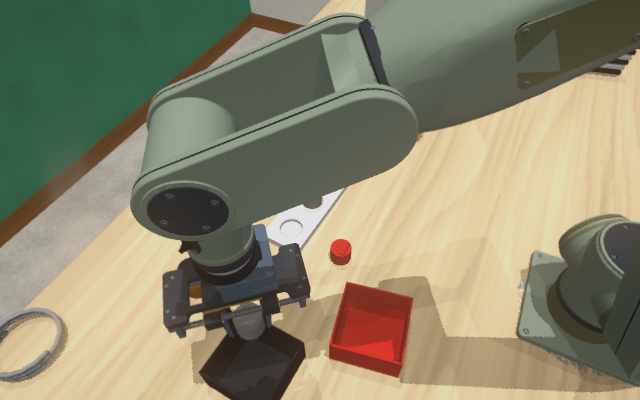

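The broken stone is in the jaws at (323,245). In the wrist view the bin rim corners are at (337,76), (233,188) and (442,185).

Run:
```python
from h import *
np.set_printoptions(precision=1,suppress=True)
c=dict(np.load('w2.npz'));c['k1']=float(c['k1'])
T,L,R=[px('wrist',u,65,c)[:2] for u in [(337,76),(233,188),(442,185)]]
print(T,L,R,(L+R)/2,np.linalg.norm(L-R),np.linalg.norm(T-L),np.linalg.norm(T-R), np.degrees(np.arctan2(*(R-L)[::-1])))
```

```text
[445.4 424.2] [437.8 302.7] [567.  416.7] [502.4 359.7] 172.2832480887188 121.67871397830196 121.7825407165934 41.414195373419794
```

Run:
```python
from h import *
np.set_printoptions(precision=2,suppress=True)
bot.move_to((503,358.5,150),ori(130.7+.7))
print(bot.move_straight((503,358.5,58),v=120,contact_N=8), sensors.read_position())
bot.ungrasp();print(sensors.read_ft_force())
bot.move_straight((503,358.5,190),v=200)
A=85.7
bot.move_to((540,120,260),ori(A))
cv2.imwrite('pics/sd3.png',get_image('side')[:,:,::-1])
bot.move_to((583.5,-19,190),ori(A))
c=calibration('wrist');im=get_image('wrist')
cv2.imwrite('pics/w3.png',im[:,:,::-1]);np.savez('w3.npz',**c)
print(sensors.read_clock(),sensors.read_ft_force())
```

```text
False [503.71 358.91  59.03]
[0.5  0.14 0.68]
12.125 [-0.59  0.43  0.77]
```

View pics/sd3.png

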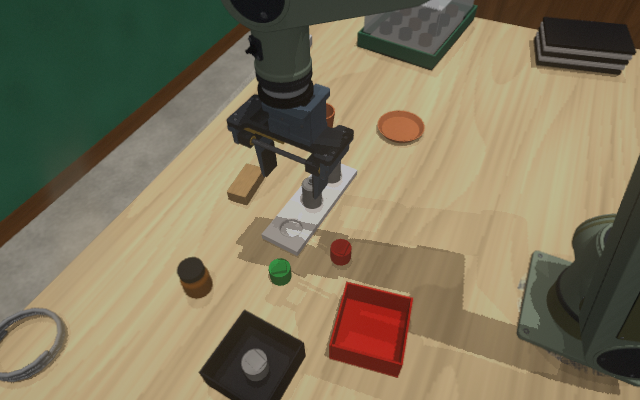

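View pics/w3.png

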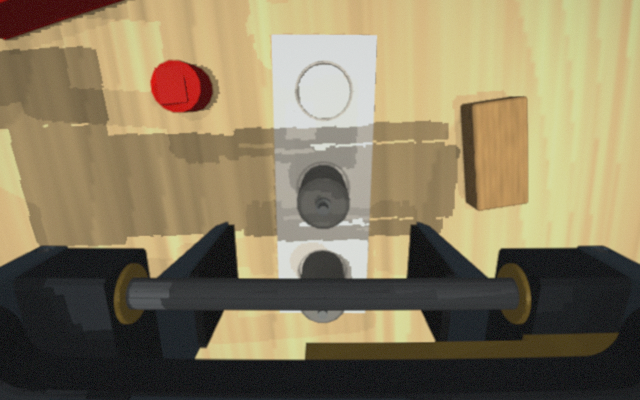

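The side view shows the broken stone standing in the black bin at (255,364). The wrist view shows pocket_3 empty at (323,91). Next I'll weigh the left whole stone, which is in pocket_2.

```bash
cat >> h.py <<'E'
def favg(n=12):
    F=[]
    for _ in range(n):
        F.append(sensors.read_ft_force());bot.wait(.04)
    F=np.array(F);return F.mean(0),F.std(0)
E
python3 - <<'E'
from h import *
np.set_printoptions(precision=2,suppress=True)
c=dict(np.load('w3.npz'));c['k1']=float(c['k1'])
print('p3',px('wrist',(323,91),16,c),'nip2',px('wrist',(323,203.5),92,c),sensors.read_position())
x,y=583.5,-18.5
bot.move_straight((x,y,130),v=150);bot.wait(.2)
print('empty',favg(8))
print(bot.move_straight((x,y,54),v=120,contact_N=8))
bot.gripper_close(25);bot.wait(.1)
print('w',sensors.read_width(),sensors.read_ft_force(),sensors.read_position())
np.save('g2.npy',sensors.read_position())
p=sensors.read_position()
bot.move_straight((x,y,54+50),v=100);bot.wait(.3)
print('held',favg(12),sensors.read_width(),sensors.read_position())
cv2.imwrite('pics/sd4.png',get_image('side')[:,:,::-1])
print(sensors.read_clock())
E
```

```text
p3 [590.92  69.53  16.  ] nip2 [584.4 -14.4  92. ] [583.83 -17.32 190.77]
empty (array([ 0.29, -0.03, -0.4 ]), array([0.47, 0.7 , 0.55]))
False
w 44.87242114708138 [ 2.3   0.17 -0.36] [583.94 -18.5   54.13]
held (array([-0.01, -0.14, -2.82]), array([0.57, 0.45, 0.44])) 44.67426795167174 [583.52 -18.49 104.04]
16.3667
```

View pics/sd4.png

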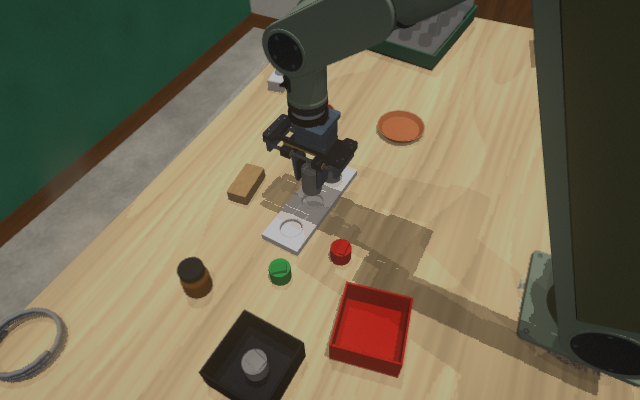

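Lifted clear. I'll average longer, set it back and weigh the other one.

```bash
python3 - <<'E'
from h import *
np.set_printoptions(precision=2,suppress=True)
print('held',favg(40))
x,y=583.5,-18.5
print(bot.move_straight((x,y,54.2),v=80,contact_N=6),sensors.read_position())
bot.wait(.1);print(sensors.read_ft_force())
bot.ungrasp()
bot.move_straight((x,y,140),v=200)
x,y=577,-108.5
bot.move_straight((x,y,140),v=200)
cv2.imwrite('pics/sd5.png',get_image('side')[:,:,::-1])
cv2.imwrite('pics/w5.png',get_image('wrist')[:,:,::-1])
bot.wait(.2);print('empty',favg(25),sensors.read_clock())
E
python3 -c "
from h import *
crop(cv2.imread('pics/sd5.png')[:,:,::-1],230,130,390,260,5,'pics/sd5c.png')"
```

```text
held (array([ 0.01, -0.07, -2.93]), array([0.54, 0.5 , 0.45]))
True [582.47 -18.46  53.93]
[ 0.82 -0.27  6.1 ]
empty (array([ 0.14, -0.01, -0.09]), array([0.45, 0.64, 0.55])) 22.1167
```

View pics/sd5c.png

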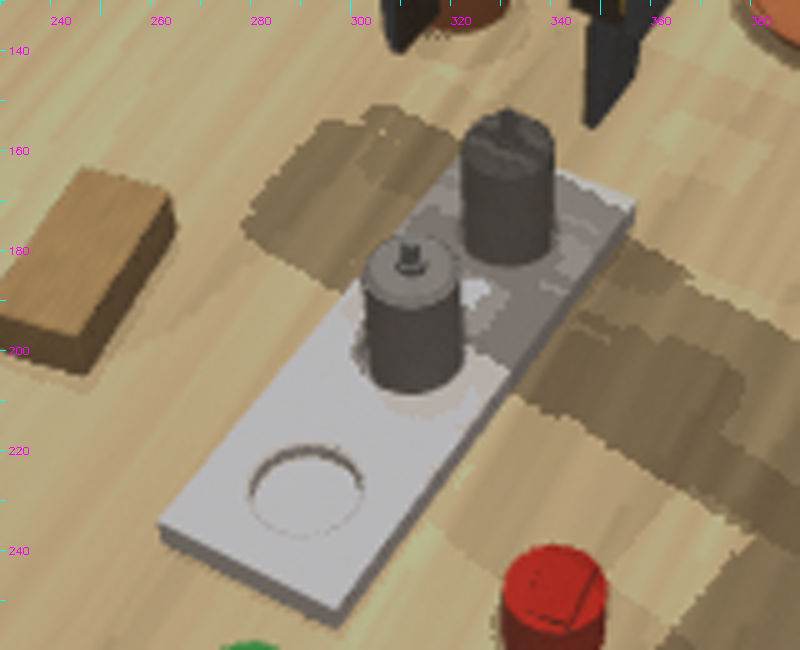

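View pics/w5.png

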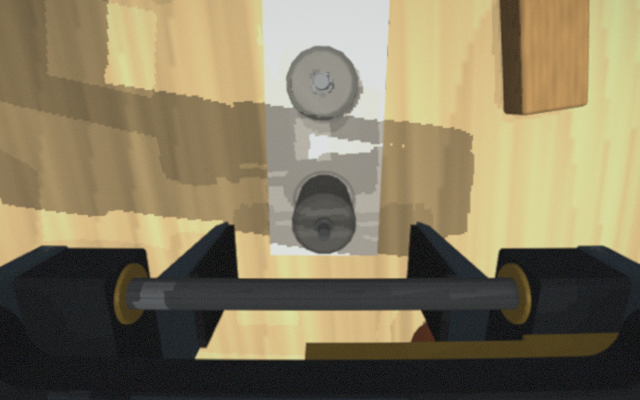

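The left stone is home again: its nipple top is at about (310,177), the same as before. It weighs about 2.85 N. Now the right one.

Run:
```python
from h import *
np.set_printoptions(precision=2,suppress=True)
x,y=577,-108.5
print(bot.move_straight((x,y,54),v=120,contact_N=8))
bot.gripper_close(25);bot.wait(.1)
print('w',sensors.read_width(),sensors.read_ft_force(),sensors.read_position())
bot.move_straight((x,y,104),v=100);bot.wait(.3)
print('held',favg(40),sensors.read_width(),sensors.read_position(),sensors.read_clock())
```

```text
False
w 45.023482670150216 [ 0.83  0.03 -0.17] [ 577.05 -108.5    54.03]
held (array([-0.01, -0.04, -1.56]), array([0.52, 0.48, 0.61])) 44.50649072347699 [ 577.04 -108.5   104.02] 26.475
```

The right stone weighs about 1.5 N, so the left one is heavier by about 0.13 kg. I'll set the right one back, check it, and take the left one.

Run:
```python
from h import *
np.set_printoptions(precision=2,suppress=True)
x,y=577,-108.5
print(bot.move_straight((x,y,53.8),v=80,contact_N=6),sensors.read_position())
bot.ungrasp();bot.wait(.1)
bot.move_straight((x,y,140),v=200)
x,y=583.5,-18.5
bot.move_straight((x,y,140),v=200)
print(bot.move_straight((x,y,54),v=120,contact_N=8))
bot.gripper_close(30);bot.wait(.1)
print('w',sensors.read_width(),sensors.read_ft_force(),sensors.read_position())
bot.move_straight((x,y,190),v=120);bot.wait(.2)
print('held',favg(15),sensors.read_width())
cv2.imwrite('pics/w6.png',get_image('wrist')[:,:,::-1])
im=get_image('side');crop(im,230,110,390,260,5,'pics/sd6c.png')
print(sensors.read_clock())
```

```text
True [ 575.81 -108.26   53.78]
False
w 44.43860535729618 [-2.03  0.39  2.75] [583.12 -18.45  54.04]
held (array([-0.11,  0.26, -3.09]), array([0.61, 0.42, 0.53])) 44.23255013720005
33.1583
```

View pics/sd6c.png

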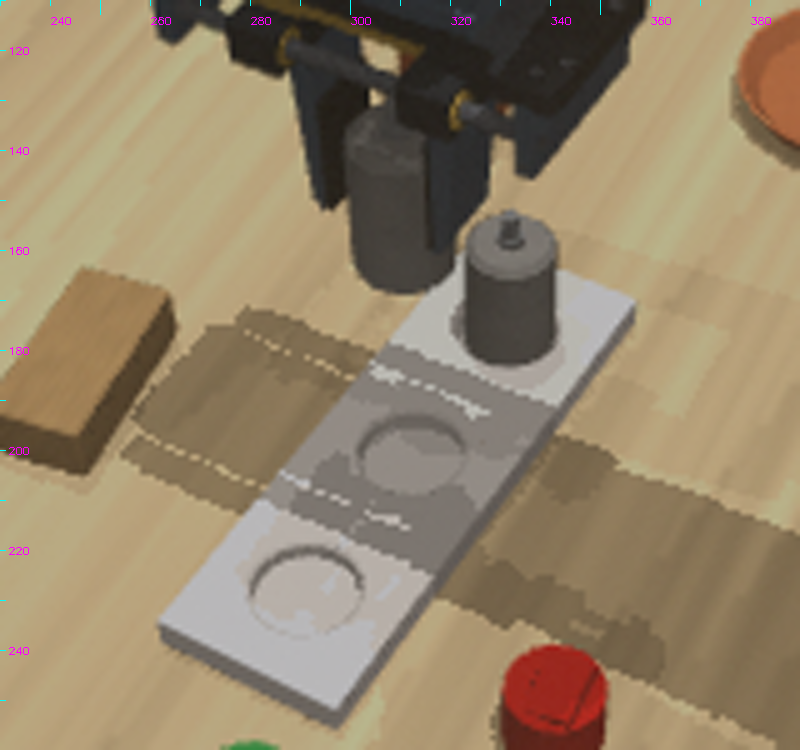

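The right stone is home, with its nipple at about (331,153) as at the start. The heavy one is held upright. Now to the dish.

Run:
```python
from h import *
np.set_printoptions(precision=2,suppress=True)
bot.move_to((487,-353,185),ori(55))
bot.move_straight((487,-353,158),v=60);bot.wait(.5)
print(sensors.read_position(),sensors.read_orientation(),ori(55),sensors.read_width(),favg(10),sensors.read_clock())
a=get_image('scene');b=get_image('side')
cv2.imwrite('pics/s7.png',a[:,:,::-1]);cv2.imwrite('pics/sd7.png',b[:,:,::-1])
crop(a,110,160,310,350,4,'pics/s7c.png');crop(b,300,20,500,170,4,'pics/sd7c.png')
# refine dish centre from start pictures: orange mask, model fit
for n,f,box in [('scene','pics/scene0.png',(150,255,245,345)),('side','pics/side0.png',(365,95,435,155))]:
    im=cv2.imread(f);h=cv2.cvtColor(im,cv2.COLOR_BGR2HSV);x0,y0,x1,y1=box
    m=((h[...,0]<11)&(h[...,1]>140)&(h[...,2]>70)).astype(np.uint8)[y0:y1,x0:x1]
    cs=max(cv2.findContours(m,0,2)[0],key=cv2.contourArea)
    e=cv2.fitEllipse(cs);M=cv2.moments(cs)
    g=cs[:,0]+[x0,y0]
    # rays of contour to z=18, min enclosing circle
    P=np.array([px(n,q,18)[:2] for q in g.astype(float)],np.float32)
    print(n,e[0][0]+x0,e[0][1]+y0,e[1],px(n,(e[0][0]+x0,e[0][1]+y0),16),cv2.minEnclosingCircle(P))
```

```text
[ 487.01 -353.05  158.13] [2.79 1.45 0.  ] [2.79 1.45 0.  ] 44.401312106218015 (array([ 0.09, -0.25, -3.06]), array([0.44, 0.44, 0.47])) 35.9833
scene 196.19613647460938 299.6347312927246 (49.58466339111328, 65.19615173339844) [ 487.92 -356.14   16.  ] ((487.36224365234375, -355.8946533203125), 62.97047424316406)
side 420.44753646850586 124.96975326538086 (5.088714122772217, 5.511157035827637) [ 438.08 -380.57   16.  ] ((439.9524230957031, -377.0450744628906), 12.629985809326172)
```

View pics/s7c.png

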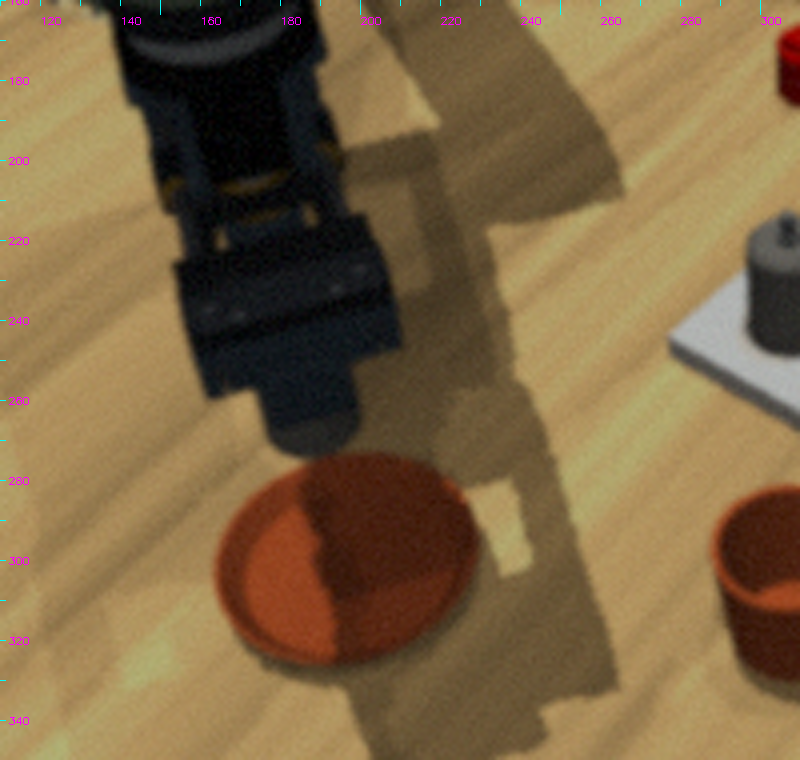

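View pics/sd7.png

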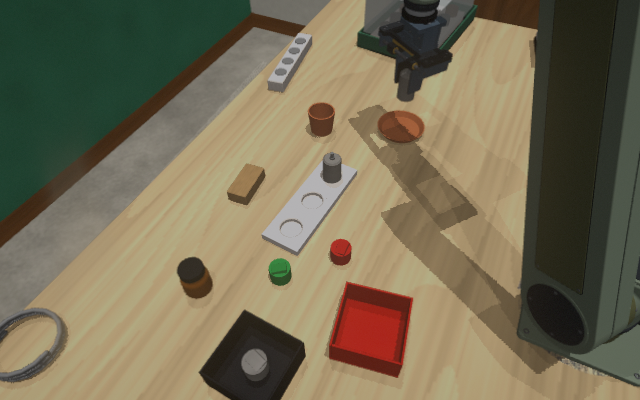

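```bash
python3 - <<'E'
from h import *
for n in('scene','side'):
    t=np.linspace(0,6.28,60)
    q=proj(n,np.c_[487+22*np.cos(t),-353+22*np.sin(t),0*t+110]);print(n,'underside px range',q.min(0),q.max(0))
    d=proj(n,np.c_[487+64*np.cos(t),-353+64*np.sin(t),0*t+18]);print('dish rim',d.min(0),d.max(0))
E
python3 -c "
import cv2
a=cv2.imread('pics/sd7.png')[40:150,350:450];cv2.imwrite('pics/sd7d.png',cv2.resize(a,None,fx=5,fy=5,interpolation=2))"
```

```text
scene underside px range [175.60850704 256.03359512] [200.53913706 274.64378392]
dish rim [163.02721756 272.17965086] [230.42638435 325.75592015]
side underside px range [395.94550835  91.85075235] [413.52831648 102.60463939]
dish rim [376.08896717 110.35112851] [423.98134524 141.66025389]
```

View pics/sd7d.png

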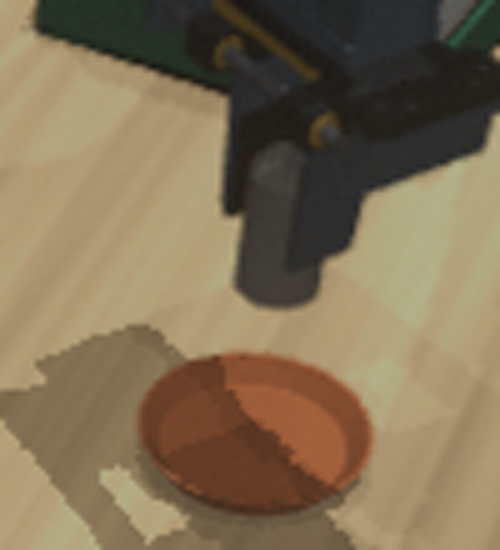

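The predicted and seen positions agree to about 1–2 px. The stone is upright over the middle of the dish, and the jar, pot and carton are unmoved. Handing in.

Run:
```python
from h import *
print(sensors.read_width(),abs(sensors.read_qd()).max(),sensors.read_clock());job_done()
```

```text
44.34335972111565 0.0005612511559053075 36.0833
the job is handed in; nothing more can be done
```

The job is handed in at 36 s on the robot's clock. The arm is holding the heavier stone upright and still over the middle of the soaking dish.

- **Broken stone:** I put it in the black scrap bin, where it stands upright.
- **Weighing:** The left stone (middle pocket) read about 2.9 N and the right one (-y end pocket) about 1.5 N. The left is heavier by about 0.13 kg. Single force readings scattered by about 0.5 N, so I averaged 40 of them for each stone.
- **Lighter stone:** It is back home in its pocket, matching its starting position in the side view to about 1 px.
- **Heavier stone:** I lifted it again and carried it to the dish, with its underside about 110 mm above the work surface (105 mm above the dish floor). The side and scene pictures match the intended position to about 1–2 px.
- **Bystanders:** The jar, pot and carton look unmoved in the last pictures.

One check failed: colour-based fitting of the dish in the side picture caught only a small patch. I used the dish centre read by eye in both pictures instead, and the fit from the scene picture agreed with it to about 3 mm.

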